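# Locate a contactor base in the squaring fixture and lock it with the cam

## Robot

A 7-joint arm with a two-finger parallel gripper is mounted at the origin on the work surface. World frame = base frame: x ahead of the robot, y to its left, z up, the work surface at z = 0. Lengths are in m, angles in rad, forces in N, time in s.
With the tool pointing down it reaches from about 0.425 to 0.925 m from the base axis. Payload 6.8 kg.
Tool frame: the origin (TCP) lies midway between the tips of the shut fingers; the grasp point (between the pads) lies 19 mm behind it (bot.hold_point_z is the distance from the TCP to the grasp point, in m); z points along the fingers, y is the line along which they close (so a half turn about z gives the same grasp; the last joint's range is limited). The gripper opens to 85 mm and grips with 20 to 120 N. Pads are 22 mm wide; open, the fingers measure 114 mm over their backs; the gripper's body (76 mm by 85 mm) begins 54 mm behind the grasp point. The pads swing forward as they close: fully open they stand 13 mm farther back than shut.
Start: joints at [1.242, 0.477, 0.022, 1.555, -0.011, 1.109, -0.083], TCP at [0.148, -0.659, 0.231] pointing down, gripper open.
Joint ranges: [-2.96, 2.96], [-0.34, 2.1], [-1.41, 1.46], [0.24, 2.44], [-1.37, 4.51], [0.17, 1.92], [-2.96, 2.96]. Speed limits (rad/s): [2.39, 2.39, 3.14, 3.14, 3.14, 3.14, 3.14].

## Interface

Orientations are given as a unit quaternion [w, x, y, z].
In Python, from station import bot gives the robot as it stands. The module is installed in compiled form; this text tells all that it offers.
- The arm moves only by the tool step_arm, never from a script. Its argument "increments" is a list that holds one entry, the list of rows, each a list of 7 numbers: the opening, from -1 (shut) to 1 (fully open), then the shift along the tool's x, y, z in mm, then the turn, a rotation vector about the tool's x, y, z in degrees. In form: [[[grip, x, y, z, ax, ay, az], ...]]. A call has 1 to 10 rows; each row is the pose to reach, as a shift and turn from the pose commanded when the call began, along the tool's axes at that moment; what a row does not reach only later rows make up. A row lasts 1/12 s, in which the tool goes at most 41.7 mm and 7.16 degrees, less where a joint would pass 70% of its speed; a pose out of reach is approached as far as the arm can. A call with a gripper value outside its range is refused whole. The fingers move at their own pace and stop on an object; "force" is the grip in N (left out, the last holds). Time passes only in rows, so rows that repeat a pose let the fingers close. It gives the time, the measured TCP pose, the force, the opening and the grip force at its end, in the units of the state.
- bot.get_obs(): the state, without advancing time (a new reading comes with each control period).
- bot.read_camera(name): name is "scene" or "top" or "wrist"; returns a dict with "image" (400x640x3 uint8, red, green, blue), "camera_matrix" (3x3 intrinsics, pixels), "R" (3x3) and "t" (3): a world point X has camera coordinates R X + t. Camera axes: x right, y down, z forward; pixel columns grow to the right and rows downward; lengths in m; the calibration is good to about 2 mm. A picture is of the moment at which its call begins. There is no depth.
- bot.hand_in(): hands the job in; it is judged then, once.
The state is a dict: "t": time; "q": joint angles; "joint_vel": joint speeds; "joint_torque": joint torques, N m; "eef_pos": TCP position; "tool_rot": TCP orientation; "contact_force": force on the tool from outside, world axes, zero at the start; "torque": the same for the moment, N m; "gripper_width": opening from 0.0 (shut) to 1.0 (fully open); "grasp_force": force on a finger pad.
Only numpy, scipy, OpenCV 4.12 (cv2) and the standard library are available. Lean on these libraries where they do the work, as an engineer would, in place of code of your own. Each camera call takes 0.05 s, during which the arm holds its last target. There are 200 camera calls.

## Task

Lay the loose black contactor base flat on the steel plate of the squaring fixture and push it square and flush against the long fence, then along that fence into the corner until its end bears on the stop bar; the stop bar is set differently for every batch, so feel for it and push gently (under 30 N), for the moulding is brittle. Only when the base is home against both, pull the cam lever round until the cam nips it firmly against the stop (the cam is for holding, not for dragging it home), and let go. Leave the other things on the bench where they are.

Things in the scene. Friction and masses are not known exactly. Their poses are not given: they have to be found in the camera images.
- base: Contactor base to be seated, loose: black moulded board 150 (x) x 80 (y) x 18 (z) mm, square edges; on the middle of its top a housing block 70 (x) x 36 (y) x 36 (z) mm (top 54 mm above the underside) to grip it by. Four brass studs 12 mm high at x +-56, y +-22 mm. 0.3 to 0.6 kg. Origin: centre of the underside, z up. Either end may go first.
- seat (a point): Point on top of the fixture's bolted-down steel plate, 12 mm above the bench. x points to the long fence, y to the end stop, z up. The long fence's face is at x 40 mm; the stop bar's face is somewhere from y 75 to 91 mm. A seated base has its origin at x 0, y 0 to 16, z 0 mm, its long side along y. The plate spans x -75 to 60, y -160 to 130 mm. The corner itself is open.
- fence_long: Long fence: aluminium bar 16 (x) x 140 (y) mm, 20 mm high above the plate; axes as point seat. Origin: mid-length of the face that the base's long side bears against, at plate height, 40 mm in x and -2 mm in y from the seat; the base is on its -x side.
- end_stop: End stop, axes as point seat: fixed aluminium bracket 60 (x) x 14 (y) x 20 mm and, carried before it (-y) on two jack screws, the steel stop bar 60 (x) x 10 (y) x 18 mm whose flat face the base's end bears against. Origin: mid-length of the bracket's face, plate height, seat x -8, y 105 mm. The stop bar's face is 14 to 30 mm before it: differs each time, not measured, rigid.
- cam_pivot (a point): Upright pivot axis of the cam clamp, at plate height, seat x -30, y -105 mm; axes as point seat. The cam is a steel disc of radius 32 mm set 16 mm off the pivot, 1 to 17 mm above the plate; it presses on the base's -y end. The lever bar over it lies 17 to 25 mm above the plate, 14 mm wide.
- lever_knob (a point): Middle of the upright black round grip at the end of the cam lever: 20 mm diameter, 38 mm tall, its top 19 mm above this point, the lever bar's top 19 mm below. The grip spins freely on its spindle, so it may be pinched from above without turning the hand. It stands 80 mm from the pivot axis and 56 mm above the bench.
- cam (a joint): Lever angle, rad: 0 open to 2.9 (stop), growing clockwise seen from above. At 0 the lever points 30 degrees from the seat's x axis towards -y; it is pulled round past -y towards -x. Starts at 0 to 0.3, the cam's face then at seat y -89 to -88 mm. It nips a seated base at 1.4 to 2.65, by the stop's setting. About 4.5 N at the grip turns it free, 9 N or more once it nips; it stays where left.
- contactor: Bystander: another contactor, a dark plate 100 x 62 mm with three upright grey blocks, 54 mm high, no part of the job. Origin at the centre of its underside, long side along x.
- screw_bin: Bystander: open blue bin with screws, 110 (x) x 130 (y) x 55 (z) mm. Origin at the centre of its underside.
- screwdriver: Bystander: screwdriver lying on the bench, its length along x.
Not all that is in view belongs to the job. What is meant by the base is not white, and is the larger of those in its own colour.

How it is judged:
By the outcome, as a careful person would: the job done as asked, in the order asked, and still so for the second after the job is handed in, with the robot touching nothing.
It also fails if it takes over 72 s, if anything falls off the work surface, if the arm or the gripper's body presses on something with over 40 N, if the wrist force passes 120 N, or if a joint passes its speed limit or range.

## Working session

There is one attempt and no reset: what is moved stays moved. The work goes in short steps, Python scripts to look and compute and a tool call to move; the robot and the scene stay as the last step left them, time stands still between calls to the robot, and variables do not carry over. Pictures are saved under pics/ and viewed, at most 10 in all, crops included, and the job is handed in when it is done.

Besides the shell and the picture viewer there is one more tool, called after "Request:" as name(argument=value, ...) on one line, values as JSON. step_arm: Moves the arm, as the interface text tells. Its arguments: {"type":"object","properties":{"increments":{"type":"array"},"force":{"type":"number"}},"required":["increments"]}

```bash
mkdir -p pics
cat > h.py <<'E'
import numpy as np,cv2
from station import bot
from scipy.spatial.transform import Rotation as Ro
def cam(n):
    c=bot.read_camera(n);return c
def ray(c,px,z):
    px=np.atleast_2d(np.array(px,float));K,R,t=c["camera_matrix"],np.array(c["R"]),np.array(c["t"])
    d=(np.linalg.inv(K)@np.c_[px,np.ones(len(px))].T).T@R
    o=-R.T@t
    return o+d*((z-o[2])/d[:,2])[:,None]
def proj(c,X):
    p=(np.array(c["R"])@np.atleast_2d(X).T).T+c["t"];p=p@np.array(c["camera_matrix"]).T
    return p[:,:2]/p[:,2:]
def save(im,n): cv2.imwrite("pics/"+n,cv2.cvtColor(im,cv2.COLOR_RGB2BGR))
E
python3 - <<'E'
from h import *
import pickle
cs={n:cam(n) for n in("scene","top")}
pickle.dump(cs,open("c0.pkl","wb"))
for n,c in cs.items(): save(c["image"],n+"0.png"); print(n,-np.array(c["R"]).T@c["t"], np.round(c["R"],2).tolist())
o=bot.get_obs();print(o["eef_pos"],o["tool_rot"],o["gripper_width"],Ro.from_quat(np.roll(o["tool_rot"],-1)).as_matrix().round(3),o["t"],bot.hold_point_z)
E
```

```text
scene [ 1.30622591 -0.88516134  1.35533838] [[0.77, 0.64, 0.0], [0.49, -0.59, -0.65], [-0.41, 0.5, -0.76]]
top [ 0.51206571 -0.03559265  1.35305348] [[0.01, -1.0, -0.0], [-1.0, -0.01, -0.07], [0.07, 0.0, -1.0]]
[ 0.14769808 -0.65809384  0.23042848] [-8.15694189e-04  9.93910969e-01  1.10183018e-01 -1.51555028e-04] 0.9964770680142824 [[ 0.976  0.219 -0.   ]
 [ 0.219 -0.976  0.002]
 [-0.    -0.002 -1.   ]] 0.1 0.0187
```

View pics/top0.png

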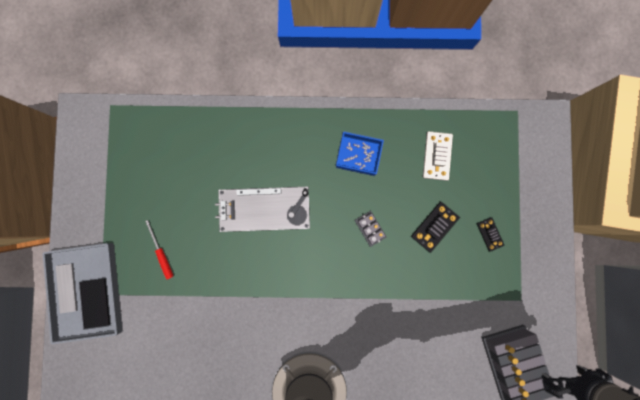

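View pics/scene0.png

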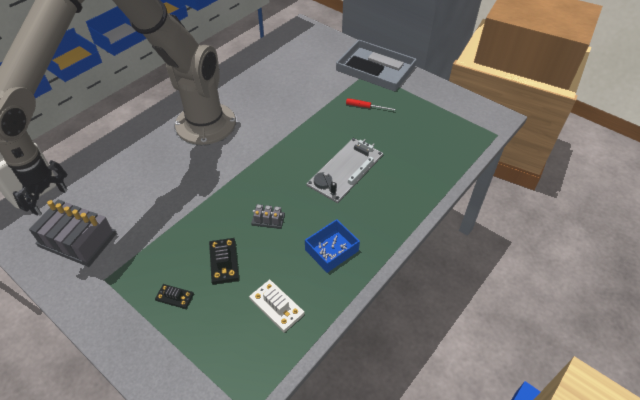

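The candidates are the black board at top-view (436,227), a smaller black board at (490,234) and a white board at (438,156). The base is the one at (436,227), because it is black and the larger of the two black ones. The fixture is at about (264,210), with its fence on the upper side, its stop on the left, and the lever knob at about (305,191).

Run:
```python
from h import *
import pickle
c=pickle.load(open("c0.pkl","rb"))["top"];im=c["image"]
a=cv2.resize(im[190:265,395:520],None,fx=6,fy=6,interpolation=cv2.INTER_CUBIC)[:,:,:]
save(a,"crop.png")
dark=((im.max(2)<60)*255).astype(np.uint8); dark[:190]=0;dark[265:]=0;dark[:,:405]=0;dark[:,515:]=0
dark=cv2.morphologyEx(dark,cv2.MORPH_CLOSE,np.ones((5,5)))
for k in cv2.findContours(dark,0,2)[0]:
    if cv2.contourArea(k)<100: continue
    P=ray(c,k[:,0,:],0.018);r=cv2.minAreaRect((P[:,:2]*1000).astype(np.float32));print("dark",r,cv2.boundingRect(k))
hsv=cv2.cvtColor(im,cv2.COLOR_RGB2HSV)
g=((hsv[...,1]<45)&(hsv[...,2]>110)).astype(np.uint8)*255
m=np.zeros_like(g);m[175:245,205:325]=g[175:245,205:325]
m=cv2.morphologyEx(m,cv2.MORPH_CLOSE,np.ones((7,7)))
for k in cv2.findContours(m,0,2)[0]:
    if cv2.contourArea(k)<300: continue
    P=ray(c,k[:,0,:],0.012);print("plate",cv2.minAreaRect((P[:,:2]*1000).astype(np.float32)),cv2.boundingRect(k))
print(ray(c,[[305,191]],0.075))
```

```text
dark ((503.57098388671875, -570.3521728515625), (96.57412719726562, 52.74746322631836), 23.54751968383789) (477, 218, 26, 33)
dark ((524.8798828125, -394.5290832519531), (80.43649291992188, 147.30364990234375), 50.407379150390625) (412, 202, 47, 50)
plate ((555.9967041015625, 137.60989379882812), (190.01483154296875, 354.98388671875), 0.8151450753211975) (214, 185, 111, 60)
[[0.6274606 0.0198787 0.075    ]]
```

View pics/crop.png

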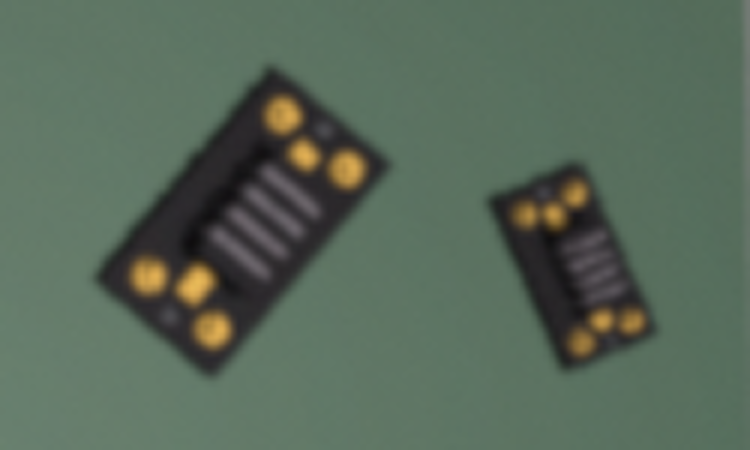

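```bash
cat >> h.py <<'E'
def go(x,y,z,yaw):
    "tool shift mm + rotvec deg to reach TCP x,y,z (m), tool-y heading yaw (deg), pointing down"
    o=bot.get_obs();R0=Ro.from_quat(np.roll(o["tool_rot"],-1))
    ty=np.array([np.cos(np.radians(yaw)),np.sin(np.radians(yaw)),0]);tz=np.array([0,0,-1.]);T=Ro.from_matrix(np.c_[np.cross(ty,tz),ty,tz])
    print("move",np.round(R0.inv().apply(np.array([x,y,z])-o["eef_pos"])*1000,1),np.round((R0.inv()*T).as_rotvec(degrees=True),2))
def st():
    o=bot.get_obs();R=Ro.from_quat(np.roll(o["tool_rot"],-1)).as_matrix()
    print("t",o["t"],"tcp",np.round(o["eef_pos"],4),"yaw",round(np.degrees(np.arctan2(R[1,1],R[0,1])),2),"F",np.round(o["contact_force"],1),"M",np.round(o["torque"],2),"w",o["gripper_width"],"g",o["grasp_force"],"q",np.round(o["q"],2))
    return o
E
python3 - <<'E'
from h import *
st();go(0.49,-0.394,0.25,50.4)
E
```

```text
t 0.1 tcp [ 0.1477 -0.6581  0.2304] yaw -77.35 F [-0.5  0.2  0. ] M [-0.    0.01  0.04] w 0.9964770680142824 g 0.0 q [ 1.24  0.48  0.02  1.56 -0.01  1.11 -0.08]
move [ 391.8 -182.7  -19.3] [-6.0000e-02 -1.0000e-01 -1.2775e+02]
```

Request:
step_arm(increments=[[[1,391.8,-182.7,-19.3,0,-0.1,-127.7],[1,391.8,-182.7,-19.3,0,-0.1,-127.7],[1,391.8,-182.7,-19.3,0,-0.1,-127.7],[1,391.8,-182.7,-19.3,0,-0.1,-127.7],[1,391.8,-182.7,-19.3,0,-0.1,-127.7],[1,391.8,-182.7,-19.3,0,-0.1,-127.7],[1,391.8,-182.7,-19.3,0,-0.1,-127.7],[1,391.8,-182.7,-19.3,0,-0.1,-127.7],[1,391.8,-182.7,-19.3,0,-0.1,-127.7],[1,391.8,-182.7,-19.3,0,-0.1,-127.7]]])

```text
t: 0.93
eef_pos: [0.4784, -0.4028, 0.2498]
tool_rot: [-0.0, 0.74, 0.673, -0.001]
contact_force: [1.1, -0.3, -0.5]
gripper_width: 1.002
grasp_force: 0.0
```

Run:
```python
from h import *
st();go(0.49,-0.394,0.25,50.4)
```

```text
t 0.9333 tcp [ 0.4784 -0.4028  0.2498] yaw -5.39 F [ 1.1 -0.3 -0.5] M [-0.04 -0.01  0.05] w 1.002279271633265 g 0.0 q [ 0.87  0.4  -0.36  1.64  0.15  1.13  0.38]
move [ 9.9 10.7 -0.2] [-7.000e-02  1.000e-02 -5.579e+01]
```

Request:
step_arm(increments=[[[1,9.9,10.7,0,0,0,-55.8],[1,9.9,10.7,0,0,0,-55.8],[1,9.9,10.7,0,0,0,-55.8],[1,9.9,10.7,0,0,0,-55.8],[1,9.9,10.7,0,0,0,-55.8],[1,9.9,10.7,0,0,0,-55.8],[1,9.9,10.7,0,0,0,-55.8],[1,9.9,10.7,0,0,0,-55.8],[1,9.9,10.7,0,0,0,-55.8]]])

```text
t: 1.68
eef_pos: [0.4886, -0.3956, 0.2493]
tool_rot: [-0.001, 0.34, 0.94, -0.0]
contact_force: [0.3, -0.7, 0.6]
gripper_width: 0.996
grasp_force: 0.0
```

Run:
```python
from h import *
import pickle
st();c=cam("wrist");pickle.dump(c,open("w1.pkl","wb"));save(c["image"],"w1.png")
im=c["image"];print(-np.array(c["R"]).T@c["t"])
h=cv2.cvtColor(im,cv2.COLOR_RGB2HSV)
b=cv2.inRange(h,(12,110,100),(32,255,255))
for k in cv2.findContours(b,0,2)[0]:
    if cv2.contourArea(k)<60: continue
    (u,v),r=cv2.minEnclosingCircle(k);M=cv2.moments(k);p=[M["m10"]/M["m00"],M["m01"]/M["m00"]]
    print(np.round(p),r,cv2.contourArea(k),ray(c,[p],.030).round(4)[0,:2])
dark=((im.max(2)<60)*255).astype(np.uint8)
dark=cv2.morphologyEx(dark|b,cv2.MORPH_CLOSE,np.ones((9,9)))
for k in cv2.findContours(dark,0,2)[0]:
    if cv2.contourArea(k)<3000: continue
    P=ray(c,k[:,0,:],0.018);r=cv2.minAreaRect((P[:,:2]*1000).astype(np.float32));print("dark",r,cv2.boundingRect(k))
```

```text
t 1.6833 tcp [ 0.4886 -0.3956  0.2493] yaw 50.25 F [ 0.3 -0.7  0.6] M [0.01 0.04 0.06] w 0.9958708677714821 g 0.0 q [ 0.99  0.44 -0.55  1.62  0.25  1.15  1.25]
[ 0.42914205 -0.34635442  0.39202955]
[511. 396.] 14.009025573730469 126.5 [ 0.9211 -0.4017]
[232. 274.] 5.147915363311768 68.5 [ 0.5356 -0.5649]
[231. 262.] 5.4084272384643555 64.5 [ 0.5228 -0.5548]
[241. 256.] 5.122075080871582 65.0 [ 0.5244 -0.5394]
[177. 251.] 5.200184345245361 67.5 [ 0.4705 -0.593 ]
[185. 231.] 5.147915363311768 69.5 [ 0.4594 -0.5676]
[350. 225.] 7.359480381011963 143.5 [ 0.5755 -0.415 ]
[313. 225.] 7.526117324829102 156.5 [ 0.548  -0.4478]
[333. 141.] 10.12432861328125 185.0 [ 0.487  -0.3694]
[353. 130.] 8.15539264678955 186.0 [ 0.4915 -0.345 ]
[313. 130.] 8.252817153930664 188.0 [ 0.4641 -0.378 ]
dark ((658.8041381835938, -528.4609375), (919.9806518554688, 280.60406494140625), 50.24707794189453) (0, 218, 640, 182)
dark ((521.8226318359375, -396.84881591796875), (77.16444396972656, 148.0124969482422), 50.224124908447266) (299, 112, 71, 126)
```

View pics/w1.png

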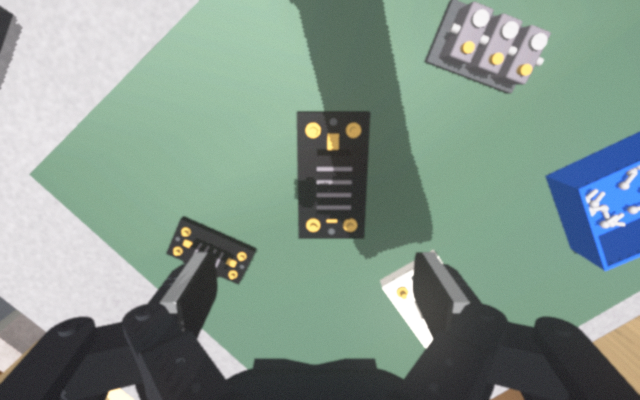

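The wrist view shows the base in the middle of the frame. Its studs are at (313,130), (353,130), (313,225) and (350,225), and the hand is already aligned with it (50.2°).

Run:
```python
from h import *
go(0.521,-0.3965,0.1,50.2);go(0.521,-0.3965,0.024,50.2)
```

```text
move [-25.5  20.2 149.3] [-0.04 -0.05 -0.26]
move [-25.5  20.2 225.3] [-0.04 -0.05 -0.26]
```

Request:
step_arm(increments=[[[1,-25.5,20.2,140,0,0,0],[1,-25.5,20.2,140,0,0,0],[1,-25.5,20.2,140,0,0,0],[1,-25.5,20.2,140,0,0,0],[1,-25.5,20.2,165,0,0,0],[1,-25.5,20.2,190,0,0,0],[1,-25.5,20.2,210,0,0,0],[1,-25.5,20.2,220,0,0,0],[1,-25.5,20.2,225,0,0,0],[1,-25.5,20.2,225,0,0,0]]])

```text
t: 2.57
eef_pos: [0.5211, -0.3964, 0.0241]
tool_rot: [-0.001, 0.342, 0.94, -0.0]
contact_force: [0.4, -0.6, 0.3]
gripper_width: 1.001
grasp_force: 0.0
```

Request:
step_arm(increments=[[[-1,0,0,0,0,0,0],[-1,0,0,0,0,0,0],[-1,0,0,0,0,0,0],[-1,0,0,0,0,0,0],[-1,0,0,0,0,0,0],[-1,0,0,0,0,0,0],[-1,0,0,0,0,0,0],[-1,0,0,0,0,0,0]]], force=60)

```text
t: 3.23
eef_pos: [0.5219, -0.3973, 0.0261]
tool_rot: [0.001, 0.342, 0.94, -0.001]
contact_force: [-1.0, -0.4, 6.3]
gripper_width: 0.412
grasp_force: 62.8
```

Run:
```python
from h import *
st()
```

```text
t 3.2333 tcp [ 0.5219 -0.3973  0.0261] yaw 50.05 F [-1.  -0.4  6.3] M [-0.04  0.29  0.  ] w 0.412205330561139 g 62.844951152801514 q [ 0.88  0.73 -0.45  1.72  0.42  0.8   1.09]
```

Request:
step_arm(increments=[[[-1,0,0,-20,0,0,0],[-1,0,0,-60,0,0,0],[-1,0,0,-100,0,0,0],[-1,0,0,-140,0,0,0],[-1,0,0,-180,0,0,0],[-1,0,0,-180,0,0,0],[-1,0,0,-180,0,0,0]]])

```text
t: 3.82
eef_pos: [0.5225, -0.397, 0.2072]
tool_rot: [0.002, 0.342, 0.94, -0.001]
contact_force: [-0.3, -0.5, -5.7]
gripper_width: 0.413
grasp_force: 61.6
```

Run:
```python
from h import *
import pickle
o=st()
c=pickle.load(open("c0.pkl","rb"))["top"];im=c["image"]
a=cv2.resize(im[175:245,205:325],None,fx=6,fy=6,interpolation=cv2.INTER_CUBIC);save(a,"fix.png")
w=cam("wrist");pickle.dump(w,open("w2.pkl","wb"));save(w["image"],"w2.png")
go(0.40,-0.05,0.25,0)
```

```text
t 3.8167 tcp [ 0.5225 -0.397   0.2072] yaw 50.06 F [-0.3 -0.5 -5.7] M [-0.    0.02  0.03] w 0.41343134438270823 g 61.62150979042053 q [ 0.93  0.52 -0.54  1.6   0.29  1.1   1.19]
move [315.  187.9 -45.7] [-9.000e-02  1.000e-02  5.006e+01]
```

View pics/fix.png

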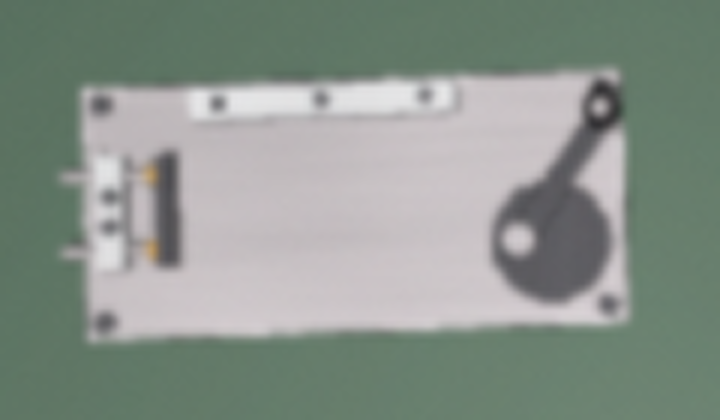

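```bash
cat > fix.py <<'E'
from h import *
import pickle
from scipy.spatial import ConvexHull
def plate(c,box):
    u0,v0,u1,v1=box;im=c["image"];h=cv2.cvtColor(im,cv2.COLOR_RGB2HSV)
    m=np.zeros(h.shape[:2],np.uint8);m[v0:v1,u0:u1]=255-cv2.inRange(h[v0:v1,u0:u1],(60,50,0),(95,255,255))
    m=cv2.morphologyEx(cv2.morphologyEx(m,cv2.MORPH_CLOSE,np.ones((5,5))),cv2.MORPH_OPEN,np.ones((7,7)))
    k=max(cv2.findContours(m,0,1)[0],key=cv2.contourArea)
    P=(ray(c,k[:,0,:],.012)[:,:2]*1000).astype(np.float32);r=cv2.minAreaRect(P);print(r,cv2.boundingRect(k))
    return r
E
python3 - <<'E'
from fix import *
c=pickle.load(open("c0.pkl","rb"))["top"]
plate(c,(205,175,325,245))
# manual corners from the crop
uv=np.array([[80,88],[617,70],[628,322],[90,340]])/6+[205,175]-.5
P=ray(c,uv,.012)[:,:2]*1000;print(P.round(1),[np.linalg.norm(P[i]-P[i-1]).round(1) for i in range(4)],P.mean(0),np.degrees(np.arctan2(*(P[0]-P[1])[::-1])),np.degrees(np.arctan2(*(P[3]-P[2])[::-1])))
go(0.5,-0.08,0.28,0)
E
```

```text
((572.1676635742188, 146.4105224609375), (222.6038055419922, 372.214111328125), 0.815128743648529) (208, 175, 117, 70)
[[635.1 304.7]
 [649.   15.3]
 [513.5   7.2]
 [499.8 295. ]] [np.float64(135.7), np.float64(289.7), np.float64(135.7), np.float64(288.1)] [574.31905951 155.53817762] 92.74134045312077 92.72613572934995
move [219.1 229.  -75.8] [-9.000e-02  1.000e-02  5.006e+01]
```

Request:
step_arm(increments=[[[-1,219,229,-76,0,0,47.3],[-1,219,229,-76,0,0,47.3],[-1,219,229,-76,0,0,47.3],[-1,219,229,-76,0,0,47.3],[-1,219,229,-76,0,0,47.3],[-1,219,229,-76,0,0,47.3],[-1,219,229,-76,0,0,47.3],[-1,219,229,-76,0,0,47.3],[-1,219,229,-76,0,0,47.3],[-1,219,229,-76,0,0,47.3]]])

```text
t: 4.7
eef_pos: [0.4994, -0.0778, 0.2789]
tool_rot: [-0.001, 0.688, 0.726, -0.001]
contact_force: [-1.1, -1.1, -5.3]
gripper_width: 0.416
grasp_force: 61.8
```

Run:
```python
from fix import *
st()
c=cam("wrist");pickle.dump(c,open("w3.pkl","wb"))
R=Ro.from_euler('z',2.73,degrees=True).as_matrix();s=np.array([.5811,.1709,.012])
pts=np.array([[-75,-160,0],[60,-160,0],[60,130,0],[-75,130,0],[40,-72,20],[40,68,20]])/1000
uv=proj(c,pts@R.T+s);print(uv.round())
save(c["image"],"w3.png")
```

```text
t 4.7 tcp [ 0.4994 -0.0778  0.2789] yaw 3.08 F [-1.1 -1.1 -5.3] M [-0.13  0.01  0.02] w 0.4156032921143775 g 61.75752282142639 q [ 0.52  0.2  -0.56  1.86  0.12  1.12 -0.03]
[[ 332.   76.]
 [ 450.   77.]
 [ 491. -268.]
 [ 339. -268.]
 [ 448.  -15.]
 [ 468. -195.]]
```

View pics/w3.png

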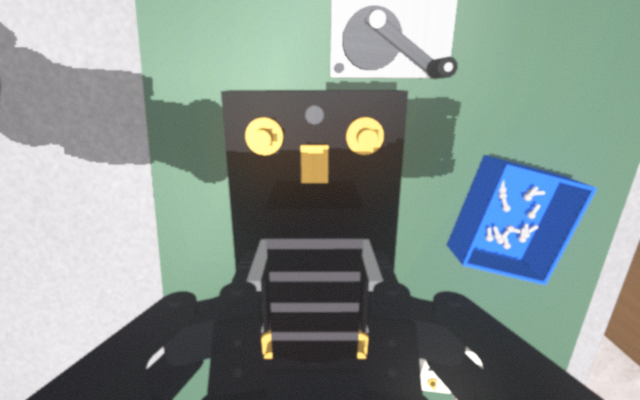

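The plate's near edge runs along v≈76 from u≈332 to u≈452, which matches my projected fixture pose to within a pixel. The base is held square, with its front edge at v≈92 and u 223–405.

Run:
```python
from fix import *
c=pickle.load(open("w3.pkl","rb"));g=cv2.GaussianBlur(c["image"].max(2).astype(float),(0,0),1)
def edge(us,v0,v1,z):
    pts=[]
    for u in us:
        d=np.abs(np.diff(g[v0:v1,u]));i=d.argmax();w=d[max(i-2,0):i+3];pts.append([u,v0+.5+(np.arange(max(i-2,0),i+3)[:len(w)]*w).sum()/w.sum()])
    P=ray(c,pts,z)[:,:2];vx,vy,x,y=cv2.fitLine(P.astype(np.float32),cv2.DIST_HUBER,0,.001,.001).ravel()
    print("edge ang",np.degrees(np.arctan(vy/vx)),"mid",P.mean(0).round(4),"v",np.mean(pts,0).round(1));return P
edge(range(345,420,3),70,83,.012)
edge(range(235,395,4),86,98,.271)
g0=g;g=g.T
def vedge(vs,u0,u1,z):
    pts=[]
    for v in vs:
        d=np.abs(np.diff(g0[v,u0:u1]));i=d.argmax();pts.append([u0+.5+i,v])
    P=ray(c,pts,z)[:,:2];vx,vy,x,y=cv2.fitLine(P.astype(np.float32),cv2.DIST_HUBER,0,.001,.001).ravel()
    print("side ang",np.degrees(np.arctan2(vy,vx)),P[0],P[-1])
vedge(range(96,180,3),215,245,.271);vedge(range(96,180,3),385,415,.271)
R=Ro.from_euler('z',2.73,degrees=True).as_matrix();s=np.array([.5811,.1709,0])
print((R@[-.04,-.16,0]+s),s+R@[-.012,-.007,0])
t=s+R@[-.012,-.007,0]
for z in (.2,.08):go(t[0],t[1],z,2.73)
```

```text
edge ang 5.8933177 mid [0.5702 0.0089] v [381.   77.9]
edge ang 3.3039122 mid [ 0.4946 -0.0034] v [313.   89.4]
side ang -86.195816 [ 0.45511977 -0.00818039] [ 0.45770337 -0.0441035 ]
side ang -87.10463 [ 0.53517363 -0.00391061] [ 0.53685212 -0.03981676]
[0.54876611 0.00917641 0.        ] [0.56944703 0.16333639 0.        ]
move [239.6  82.7  78. ] [-0.27  0.03  0.15]
move [239.6  83.3 198. ] [-0.27  0.03  0.15]
```

Request:
step_arm(increments=[[[-1,239.6,83,78,-0.25,0,0.3],[-1,239.6,83,78,-0.25,0,0.3],[-1,239.6,83,78,-0.25,0,0.3],[-1,239.6,83,78,-0.25,0,0.3],[-1,239.6,83,78,-0.25,0,0.3],[-1,239.6,83,78,-0.25,0,0.3],[-1,239.6,83,78,-0.25,0,0.3],[-1,239.6,83,78,-0.25,0,0.3],[-1,239.6,83,78,-0.25,0,0.3]]])

```text
t: 5.5
eef_pos: [0.5712, 0.162, 0.1995]
tool_rot: [0.0, 0.692, 0.722, -0.001]
contact_force: [0.4, -0.3, -4.3]
gripper_width: 0.408
grasp_force: 61.8
```

Run:
```python
from fix import *
st()
c=cam("top");pickle.dump(c,open("t4.pkl","wb"));im=c["image"]
w=cam("wrist");pickle.dump(w,open("w4.pkl","wb"))
save(np.vstack([w["image"],cv2.resize(im[170:250,190:340],(640,341),interpolation=cv2.INTER_CUBIC)])[:600],"w4.png")
R=Ro.from_euler('z',2.73,degrees=True).as_matrix();s=np.array([.5811,.1709,.012])
pts=np.array([[-75,-160,0],[60,-160,0],[60,130,0],[-75,130,0],[40,-72,20],[40,68,20],[22,105,20],[-38,105,20]])/1000
print(proj(w,pts@R.T+s).round())
go(.5694,.1633,.06,2.73)
```

```text
t 5.5 tcp [0.5712 0.162  0.1995] yaw 2.48 F [ 0.4 -0.3 -4.3] M [-0.1  -0.02 -0.04] w 0.40759536914218997 g 61.769163608551025 q [ 0.09  0.45 -0.61  1.75  0.29  1.04 -0.59]
[[258. 293.]
 [377. 292.]
 [393.   7.]
 [239.   8.]
 [365. 229.]
 [371.  81.]
 [352.  35.]
 [280.  36.]]
move [  3.6  -2.5 140.8] [ 0.06  0.15 -0.43]
```

View pics/w4.png

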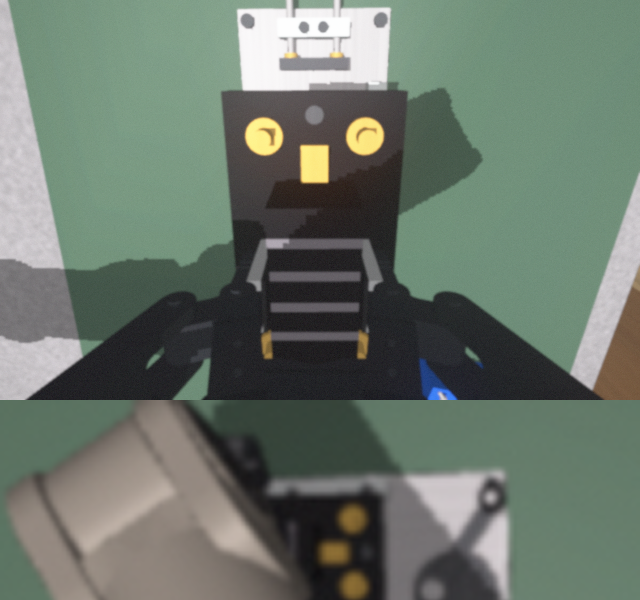

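Here the plate's far corners are at (238,9) and (390,9), the bracket face is at v≈37, and the stop bar's front edge is at v≈69, u 280–350. This agrees with my fixture pose. I'll refine the yaw from these edges.

Run:
```python
from fix import *
c=pickle.load(open("w4.pkl","rb"));g=cv2.GaussianBlur(c["image"][...,0].astype(float),(0,0),.8)
s=np.array([.5811,.1709])
def edge(us,v0,v1,z,n):
    pts=[]
    for u in us:
        d=np.abs(np.diff(g[v0:v1,u]));i=d.argmax();lo=max(i-2,0);w=d[lo:i+3];pts.append([u,v0+.5+((lo+np.arange(len(w)))*w).sum()/w.sum()])
    P=ray(c,pts,z)[:,:2];vx,vy,x,y=cv2.fitLine(P.astype(np.float32),cv2.DIST_HUBER,0,.001,.001).ravel()
    r=Ro.from_euler('z',-2.73,degrees=True).as_matrix()[:2,:2]
    print(n,"ang",np.degrees(np.arctan(vy/vx)).round(2),"seat mm",(r@(P.mean(0)-s)*1000).round(1),"v",np.mean(pts,0).round(1))
edge([*range(245,284,2),*range(300,328,2),*range(345,385,2)],3,16,.012,"plate far")
edge(range(286,346,2),63,74,.030,"stop face")
edge(range(235,395,4),86,98,.191,"base front")
for u0,u1,n in((232,247,"L"),(383,397,"R")):
    pts=[[u0+.5+np.abs(np.diff(g[v,u0:u1])).argmax(),v] for v in range(14,84,2)]
    P=ray(c,pts,.012)[:,:2];l=cv2.fitLine(P.astype(np.float32),cv2.DIST_HUBER,0,.001,.001).ravel();print(n,np.degrees(np.arctan(-l[0]/l[1])).round(2),P.mean(0).round(4))
st();go(.5694,.1633,.06,2.73)
```

```text
plate far ang 2.73 seat mm [ -9.7 129.5] v [313.7   7.9]
stop face ang 2.84 seat mm [-8.9 77.8] v [315.  70.]
base front ang 2.71 seat mm [-10.2  64.6] v [313.   89.8]
L 2.91 [0.499  0.2644]
R 3.0 [0.6337 0.2699]
t 5.6 tcp [0.5718 0.1602 0.2008] yaw 2.3 F [ 0.9  0.1 -4.3] M [ 0.01 -0.05  0.03] w 0.41256819939022876 g 61.77339434623718 q [ 0.09  0.44 -0.61  1.75  0.29  1.04 -0.59]
move [  3.6  -2.5 140.8] [ 0.06  0.15 -0.43]
```

Request:
step_arm(increments=[[[-1,4,0,35,0,0,-0.2],[-1,4,0,70,0,0,-0.2],[-1,4,0,105,0,0,-0.2],[-1,4,0,135,0,0,-0.2],[-1,4,0,148,0,0,-0.2],[-1,4,0,152,0,0,-0.2],[-1,4,0,154,0,0,-0.2],[-1,4,0,154,0,0,-0.2]]])

```text
t: 6.27
eef_pos: [0.5736, 0.1668, 0.0498]
tool_rot: [0.002, 0.691, 0.723, 0.002]
contact_force: [0.2, -0.2, -4.5]
gripper_width: 0.412
grasp_force: 61.7
```

Run:
```python
from fix import *
st()
```

```text
t 6.2667 tcp [0.5736 0.1668 0.0498] yaw 2.61 F [ 0.2 -0.2 -4.5] M [ 0.08 -0.05 -0.04] w 0.4116837056976666 g 61.73172354698181 q [ 0.01  0.63 -0.53  1.86  0.45  0.77 -0.72]
```

Request:
step_arm(increments=[[[-1,0,0,2,0,0,0],[-1,0,0,4,0,0,0],[-1,0,0,6,0,0,0],[-1,0,0,7,0,0,0],[-1,0,0,8,0,0,0],[-1,0,0,8,0,0,0]]])

```text
t: 6.77
eef_pos: [0.5723, 0.1669, 0.0404]
tool_rot: [0.002, 0.69, 0.723, 0.001]
contact_force: [0.3, 0.5, -3.9]
gripper_width: 0.412
grasp_force: 61.8
```

Request:
step_arm(increments=[[[-1,0,0,1,0,0,0],[-1,0,0,2,0,0,0],[-1,0,0,3,0,0,0],[-1,0,0,3,0,0,0]]])

```text
t: 7.1
eef_pos: [0.5725, 0.167, 0.0382]
tool_rot: [0.002, 0.69, 0.723, 0.001]
contact_force: [-1.8, -0.9, 3.3]
gripper_width: 0.407
grasp_force: 62.9
```

Run:
```python
from fix import *
st()
```

```text
t 7.1 tcp [0.5725 0.167  0.0382] yaw 2.66 F [-1.8 -0.9  3.3] M [-0.22  0.81 -0.03] w 0.407394120742497 g 62.88777709007263 q [-0.    0.65 -0.52  1.86  0.46  0.75 -0.73]
```

Request:
step_arm(increments=[[[-1,0,1,-1,0,0,0],[-1,0,2.5,-1,0,0,0],[-1,0,4,-1,0,0,0],[-1,0,5.5,-1,0,0,0],[-1,0,7,-1,0,0,0],[-1,0,7,-1,0,0,0]]])

```text
t: 7.6
eef_pos: [0.579, 0.1672, 0.0382]
tool_rot: [0.001, 0.69, 0.723, 0.001]
contact_force: [-1.5, -0.8, -1.8]
gripper_width: 0.407
grasp_force: 62.2
```

Request:
step_arm(increments=[[[-1,0,1,0,0,0,0],[-1,0,2,0,0,0,0],[-1,0,2,0,0,0,0]]])

```text
t: 7.85
eef_pos: [0.5791, 0.1672, 0.0381]
tool_rot: [0.001, 0.69, 0.724, -0.001]
contact_force: [-7.9, -1.2, 2.8]
gripper_width: 0.413
grasp_force: 62.8
```

Request:
step_arm(increments=[[[-1,0,1,0,0,0,0],[-1,0,2,0,0,0,0],[-1,0,2,0,0,0,0]]])

```text
t: 8.1
eef_pos: [0.5792, 0.1672, 0.0382]
tool_rot: [-0.0, 0.69, 0.724, -0.002]
contact_force: [-13.7, -2.8, 8.7]
gripper_width: 0.408
grasp_force: 63.6
```

Run:
```python
from fix import *
st()
```

```text
t 8.1 tcp [0.5792 0.1672 0.0382] yaw 2.72 F [-13.7  -2.8   8.7] M [-0.3   2.88 -0.09] w 0.4080987232605785 g 63.565038442611694 q [-0.    0.66 -0.52  1.84  0.45  0.77 -0.72]
```

Request:
step_arm(increments=[[[-1,0,-2.5,-1,0,0,0],[-1,1.5,-2.5,-1,0,0,0],[-1,3,-2.5,-1,0,0,0],[-1,4,-2.5,-1,0,0,0],[-1,4,-2.5,-1,0,0,0]]])

```text
t: 8.52
eef_pos: [0.579, 0.1697, 0.0384]
tool_rot: [0.001, 0.69, 0.723, -0.001]
contact_force: [-5.4, -2.4, -4.5]
gripper_width: 0.408
grasp_force: 62.1
```

Request:
step_arm(increments=[[[-1,0.5,0,0,0,0,0],[-1,1,0,0,0,0,0],[-1,1.5,0,0,0,0,0],[-1,1.5,0,0,0,0,0]]])

```text
t: 8.85
eef_pos: [0.579, 0.1701, 0.0384]
tool_rot: [0.002, 0.691, 0.723, -0.002]
contact_force: [-5.6, -5.7, -2.3]
gripper_width: 0.41
grasp_force: 62.3
```

Request:
step_arm(increments=[[[-1,0.5,0,0,0,0,0],[-1,1,0,0,0,0,0],[-1,1.5,0,0,0,0,0],[-1,1.5,0,0,0,0,0]]])

```text
t: 9.18
eef_pos: [0.5789, 0.1713, 0.0384]
tool_rot: [0.002, 0.691, 0.723, -0.002]
contact_force: [-5.3, -5.6, -1.8]
gripper_width: 0.408
grasp_force: 62.4
```

Run:
```python
from fix import *
st()
```

```text
t 9.1833 tcp [0.5789 0.1713 0.0384] yaw 2.62 F [-5.3 -5.6 -1.8] M [-1.23  1.33  0.16] w 0.4084710010772574 g 62.403135895729065 q [-0.01  0.66 -0.52  1.84  0.46  0.77 -0.73]
```

Request:
step_arm(increments=[[[-1,0.5,0,0,0,0,0],[-1,1,0,0,0,0,0],[-1,1.5,0,0,0,0,0],[-1,1.5,0,0,0,0,0]]])

```text
t: 9.52
eef_pos: [0.5789, 0.1728, 0.0384]
tool_rot: [0.002, 0.691, 0.723, -0.002]
contact_force: [-5.8, -6.1, -1.0]
gripper_width: 0.413
grasp_force: 62.4
```

Request:
step_arm(increments=[[[-1,0.5,0,0,0,0,0],[-1,1,0,0,0,0,0],[-1,1.5,0,0,0,0,0],[-1,1.5,0,0,0,0,0]]])

```text
t: 9.85
eef_pos: [0.5788, 0.1743, 0.0384]
tool_rot: [0.002, 0.691, 0.723, -0.002]
contact_force: [-5.6, -5.4, -1.5]
gripper_width: 0.412
grasp_force: 62.4
```

Run:
```python
from fix import *
st()
```

```text
t 9.85 tcp [0.5788 0.1743 0.0384] yaw 2.62 F [-5.6 -5.4 -1.5] M [-1.22  1.4   0.22] w 0.412166393047993 g 62.429203391075134 q [-0.02  0.66 -0.52  1.84  0.46  0.77 -0.73]
```

Request:
step_arm(increments=[[[-1,0.5,0,0,0,0,0],[-1,1,0,0,0,0,0],[-1,1.5,0,0,0,0,0],[-1,1.5,0,0,0,0,0]]])

```text
t: 10.18
eef_pos: [0.5787, 0.1752, 0.0384]
tool_rot: [0.002, 0.691, 0.723, -0.002]
contact_force: [-6.0, -7.2, -0.4]
gripper_width: 0.411
grasp_force: 62.7
```

Request:
step_arm(increments=[[[-1,0.5,0,0,0,0,0],[-1,1,0,0,0,0,0],[-1,1.5,0,0,0,0,0],[-1,1.5,0,0,0,0,0]]])

```text
t: 10.52
eef_pos: [0.5787, 0.1752, 0.0384]
tool_rot: [0.003, 0.691, 0.723, -0.003]
contact_force: [-6.0, -9.1, 2.0]
gripper_width: 0.409
grasp_force: 63.0
```

Run:
```python
from fix import *
st()
```

```text
t 10.5167 tcp [0.5787 0.1752 0.0384] yaw 2.56 F [-6.  -9.1  2. ] M [-2.01  1.49  0.33] w 0.40911421112885016 g 62.97315180301666 q [-0.02  0.66 -0.51  1.84  0.46  0.77 -0.74]
```

Request:
step_arm(increments=[[[-1,0.5,0,-0.5,0,0,0],[-1,1,0,-0.5,0,0,0],[-1,1.5,0,-0.5,0,0,0],[-1,2,0,-0.5,0,0,0],[-1,2,0,-0.5,0,0,0]]])

```text
t: 10.93
eef_pos: [0.5787, 0.1753, 0.0387]
tool_rot: [0.003, 0.691, 0.722, -0.004]
contact_force: [-6.2, -13.8, 3.3]
gripper_width: 0.412
grasp_force: 63.0
```

Run:
```python
from fix import *
st()
c=cam("wrist");pickle.dump(c,open("w5.pkl","wb"));save(c["image"],"w5.png")
```

```text
t 10.9333 tcp [0.5787 0.1753 0.0387] yaw 2.52 F [ -6.2 -13.8   3.3] M [-2.75  1.39  0.44] w 0.41152254639196134 g 63.041056394577026 q [-0.02  0.66 -0.51  1.83  0.46  0.77 -0.74]
```

View pics/w5.png

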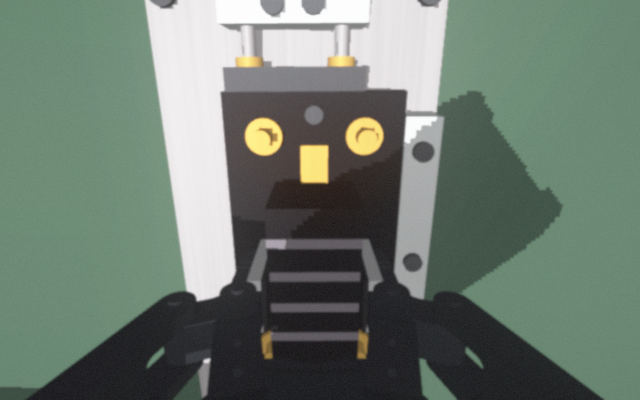

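The wrist view shows the base's front edge touching the stop bar at v≈92 and its right side against the fence at u≈405. The force jump confirms that it is home. I'll ease off the stop, press it flush to the fence once more, relax, and open.

Request:
step_arm(increments=[[[-1,-1,1,0,0,0,0],[-1,-2,2,0,0,0,0],[-1,-2,3,0,0,0,0],[-1,-2,3,0,0,0,0],[-1,-2,3,0,0,0,0]]])

```text
t: 11.4
eef_pos: [0.5788, 0.1753, 0.0388]
tool_rot: [0.001, 0.691, 0.723, -0.005]
contact_force: [-14.4, -11.3, 9.8]
gripper_width: 0.41
grasp_force: 63.7
```

Request:
step_arm(increments=[[[-1,0,-1.5,0,0,0,0],[-1,-0.5,-3,0,0,0,0],[-1,-1,-4,0,0,0,0],[-1,-1,-4,0,0,0,0]]])

```text
t: 11.73
eef_pos: [0.5787, 0.1753, 0.0388]
tool_rot: [0.003, 0.691, 0.723, -0.002]
contact_force: [-3.5, -6.4, -5.2]
gripper_width: 0.411
grasp_force: 62.0
```

Run:
```python
from fix import *
st()
```

```text
t 11.7333 tcp [0.5787 0.1753 0.0388] yaw 2.58 F [-3.5 -6.4 -5.2] M [-1.63  0.6   0.17] w 0.4108417900058795 g 61.98994159698486 q [-0.02  0.66 -0.52  1.84  0.46  0.77 -0.74]
```

Request:
step_arm(increments=[[[-1,-0.5,-0.5,1,0,0,0],[-1,-1,-0.5,1.5,0,0,0],[-1,-1,-0.5,1.5,0,0,0]]])

```text
t: 11.98
eef_pos: [0.5787, 0.1751, 0.0382]
tool_rot: [0.003, 0.691, 0.723, -0.001]
contact_force: [-2.8, -7.3, 2.0]
gripper_width: 0.409
grasp_force: 62.8
```

Request:
step_arm(increments=[[[-0.1,0,0,0,0,0,0],[0.2,0,0,0,0,0,0],[0.3,0,0,0,0,0,0],[0.3,0,0,0,0,0,0],[0.3,0,0,0,0,0,0]]])

```text
t: 12.4
eef_pos: [0.5794, 0.1788, 0.0388]
tool_rot: [0.002, 0.69, 0.723, 0.002]
contact_force: [0.4, 0.1, -0.1]
gripper_width: 0.65
grasp_force: 0.0
```

Run:
```python
from fix import *
st()
c=cam("wrist");pickle.dump(c,open("w6.pkl","wb"));save(c["image"],"w6.png")
a=pickle.load(open("w5.pkl","rb"))
b=lambda c:[np.round(cv2.moments(k)["m10"]/cv2.contourArea(k),1) for k in []]
for n,c in(("w5",a),("w6",c)):
    h=cv2.cvtColor(c["image"],cv2.COLOR_RGB2HSV);m=cv2.inRange(h[:200],(12,110,100),(32,255,255))
    for k in cv2.findContours(m,0,2)[0]:
        if cv2.contourArea(k)>250: print(n,cv2.boundingRect(k),ray(c,[np.array(cv2.minEnclosingCircle(k)[0])],.042).round(4)[0,:2])
```

```text
t 12.4 tcp [0.5794 0.1788 0.0388] yaw 2.69 F [ 0.4  0.1 -0.1] M [-0.01  0.04 -0.02] w 0.6499548989317344 g 0.0 q [-0.02  0.66 -0.52  1.84  0.46  0.76 -0.74]
w5 (300, 144, 29, 40) [0.5765 0.2202]
w5 (345, 117, 39, 39) [0.5965 0.2328]
w5 (245, 117, 38, 39) [0.5553 0.2308]
w6 (298, 152, 29, 39) [0.5763 0.2204]
w6 (343, 125, 38, 38) [0.5965 0.2327]
w6 (244, 125, 38, 39) [0.5553 0.2309]
```

Request:
step_arm(increments=[[[0.4,0,0,-25,0,0,0],[0.6,0,0,-60,0,0,0],[0.6,-20,0,-100,0,0,0],[0.6,-60,0,-120,0,0,0],[0.6,-100,0,-120,0,0,0],[0.6,-140,0,-120,0,0,0],[0.6,-160,0,-120,0,0,0],[0.6,-160,0,-120,0,0,0],[0.6,-160,0,-120,0,0,0]]])

```text
t: 13.2
eef_pos: [0.586, 0.0166, 0.1586]
tool_rot: [0.002, 0.692, 0.722, 0.001]
contact_force: [0.3, 0.7, -1.0]
gripper_width: 0.796
grasp_force: 0.0
```

Run:
```python
from fix import *
st()
cs=pickle.load(open("c0.pkl","rb"))
c=cs["top"];print("top0 knob",ray(c,[[602/6+205-.5,105/6+175-.5]],.075),"piv",ray(c,[[518/6+204.5,240/6+174.5]],.04))
c=pickle.load(open("w3.pkl","rb"));print("w3 knob",ray(c,[[447,68]],.075),"piv",ray(c,[[377,18]],.04))
R=Ro.from_euler('z',2.75,degrees=True).as_matrix();s=np.array([.579,.1709,.012])
print("model piv",s+R@[-.03,-.105,0],"knob",[ (s+R@[-.03+.08*np.cos(a),-.105+.08*np.sin(a),0]).round(4).tolist() for a in (-np.pi/6,-np.pi/6-.3)])
w=cam("wrist");pickle.dump(w,open("w7.pkl","wb"));save(w["image"],"w7.png")
```

```text
t 13.2 tcp [0.586  0.0166 0.1586] yaw 2.46 F [ 0.3  0.7 -1. ] M [ 0.07 -0.03 -0.03] w 0.7963403149678597 g 0.0 q [ 0.31  0.47 -0.58  1.81  0.32  0.94 -0.36]
top0 knob [[0.62436047 0.02033914 0.075     ]] piv [[0.55559893 0.06479309 0.04      ]]
w3 knob [[0.62111221 0.01977978 0.075     ]] piv [[0.55455371 0.06559099 0.04      ]]
model piv [0.55407225 0.06458158 0.012     ] knob [[0.6252, 0.028, 0.012], [0.6112, 0.0086, 0.012]]
```

View pics/w7.png

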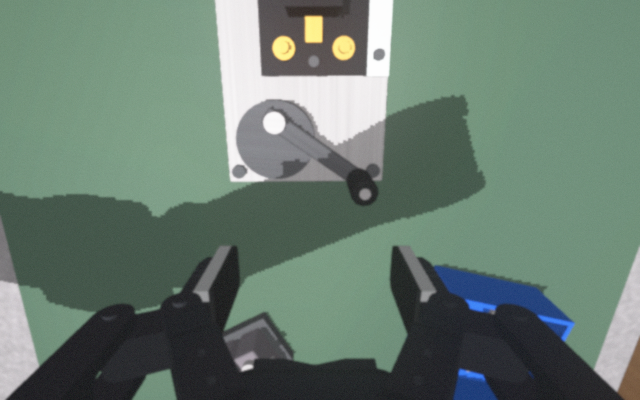

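The knob top is at (365,194), the pivot bolt is at (274,122), and the base sits against the fence.

Run:
```python
from fix import *
c=pickle.load(open("w7.pkl","rb"))
k=ray(c,[[365,194]],.075)[0,:2];p=ray(c,[[274,122]],.04)[0,:2];print(k,p,k-p,np.linalg.norm(k-p),np.degrees(np.arctan2(*(k-p)[::-1])))
k=(k+[.6225,.020])/2;print(k);go(k[0],k[1],.11,2.75);go(k[0],k[1],.046,2.75)
```

```text
[0.62173604 0.02070126] [0.55364787 0.06404135] [ 0.06808816 -0.04334009] 0.08071159346738635 -32.47793668661194
[0.62211802 0.02035063]
move [-0.1 36.1 48.8] [ 0.23  0.   -0.11]
move [-1.000e-01  3.580e+01  1.128e+02] [ 0.23  0.   -0.11]
```

Request:
step_arm(increments=[[[0.2,0,36,20,0,0,0],[0.2,0,36,50,0,0,0],[0.2,0,36,80,0,0,0],[0.2,0,36,100,0,0,0],[0.2,0,36,112,0,0,0],[0.2,0,36,112,0,0,0],[0.2,0,36,112,0,0,0]]])

```text
t: 13.83
eef_pos: [0.6223, 0.0217, 0.0469]
tool_rot: [0.001, 0.69, 0.724, 0.001]
contact_force: [0.9, -0.5, 0.5]
gripper_width: 0.603
grasp_force: 0.0
```

Request:
step_arm(increments=[[[-1,0,0,0,0,0,0],[-1,0,0,0,0,0,0],[-1,0,0,0,0,0,0],[-1,0,0,0,0,0,0],[-1,0,0,0,0,0,0]]], force=50)

```text
t: 14.25
eef_pos: [0.6225, 0.0205, 0.0485]
tool_rot: [0.002, 0.69, 0.723, 0.002]
contact_force: [-3.6, -0.3, 6.7]
gripper_width: 0.217
grasp_force: 48.6
```

```bash
cat > arc.py <<'E'
from fix import *
import sys
# circle through pivot, current TCP -> rows of tool shifts for d-degree clockwise steps
def arc(p,deg,n=10,r=.08):
    o=bot.get_obs();R0=Ro.from_quat(np.roll(o["tool_rot"],-1));e=np.array(o["eef_pos"]);v=e[:2]-p
    a0=np.arctan2(v[1],v[0]);print("r",np.linalg.norm(v),"heading",np.degrees(a0),"theta",np.radians(-30+2.75)-a0)
    for i in range(1,n+1):
        a=a0-np.radians(deg)*i/n;q=p+r*np.array([np.cos(a),np.sin(a)])
        print(np.round(R0.inv().apply(np.r_[q-e[:2],0])*1000)[:2].astype(int).tolist(),end=" ")
    print()
P=np.array([.554,.0645])
E
python3 - <<'E'
from arc import *
st();arc(P,50)
E
```

```text
t 14.25 tcp [0.6225 0.0205 0.0485] yaw 2.67 F [-3.6 -0.3  6.7] M [ 0.09  0.76 -0.03] w 0.2172618281750977 g 48.597663044929504 q [ 0.23  0.66 -0.5   1.79  0.43  0.79 -0.44]
r 0.08145459969458767 heading -32.71719187783055 theta 0.09542049910643474
[-5, -5] [-10, -10] [-14, -15] [-19, -21] [-22, -27] [-26, -33] [-28, -40] [-30, -46] [-32, -53] [-33, -60]
```

Request:
step_arm(increments=[[[-1,-5,-5,-1,0,0,0],[-1,-10,-10,-1,0,0,0],[-1,-14,-15,-1,0,0,0],[-1,-19,-21,-1,0,0,0],[-1,-22,-27,-1,0,0,0],[-1,-26,-33,-1,0,0,0],[-1,-28,-40,-1,0,0,0],[-1,-30,-46,-1,0,0,0],[-1,-32,-53,-1,0,0,0],[-1,-33,-60,-1,0,0,0]]])

```text
t: 15.08
eef_pos: [0.5659, -0.0168, 0.0487]
tool_rot: [0.003, 0.691, 0.723, 0.003]
contact_force: [4.8, -0.4, -2.8]
gripper_width: 0.214
grasp_force: 50.1
```

Run:
```python
from arc import *
st();arc(P,40)
```

```text
t 15.0833 tcp [ 0.5659 -0.0168  0.0487] yaw 2.59 F [ 4.8 -0.4 -2.8] M [-0.16 -0.97  0.  ] w 0.21408085886472672 g 50.11179506778717 q [ 0.31  0.59 -0.51  1.93  0.43  0.72 -0.41]
r 0.08212924259192697 heading -81.66467485167414 theta 0.9497152375638709
[2, -6] [2, -11] [2, -17] [3, -22] [4, -28] [6, -33] [8, -39] [10, -44] [13, -49] [16, -53]
```

Request:
step_arm(increments=[[[-1,0.5,-6,0,0,0,0],[-1,0.5,-11,0,0,0,0],[-1,1,-17,0,0,0,0],[-1,2,-22,0,0,0,0],[-1,3,-28,0,0,0,0],[-1,5,-33,0,0,0,0],[-1,7,-39,0,0,0,0],[-1,9,-44,0,0,0,0],[-1,12,-49,0,0,0,0],[-1,12,-49,0,0,0,0]]])

```text
t: 15.92
eef_pos: [0.5147, -0.0071, 0.0485]
tool_rot: [0.003, 0.691, 0.723, 0.001]
contact_force: [-0.3, -3.6, 5.9]
gripper_width: 0.216
grasp_force: 51.0
```

Run:
```python
from arc import *
st();arc(P,20,5,.081)
c=cam("wrist");h=cv2.cvtColor(c["image"],cv2.COLOR_RGB2HSV)
m=cv2.inRange(h[:250],(12,110,100),(32,255,255))
for k in cv2.findContours(m,0,2)[0]:
    if cv2.contourArea(k)>100: print(cv2.boundingRect(k),ray(c,[np.array(cv2.minEnclosingCircle(k)[0])],.042).round(4)[0,:2])
pickle.dump(c,open("w8.pkl","wb"));save(c["image"],"w8.png")
```

```text
t 15.9167 tcp [ 0.5147 -0.0071  0.0485] yaw 2.63 F [-0.3 -3.6  5.9] M [-0.77  0.21 -0.02] w 0.2161331820882669 g 50.95410704612732 q [ 0.31  0.53 -0.52  2.05  0.43  0.66 -0.45]
r 0.0816730055114229 heading -118.7628705836129 theta 1.5972008996355098
[4, -4] [7, -9] [11, -13] [15, -17] [19, -21]
```

View pics/w8.png

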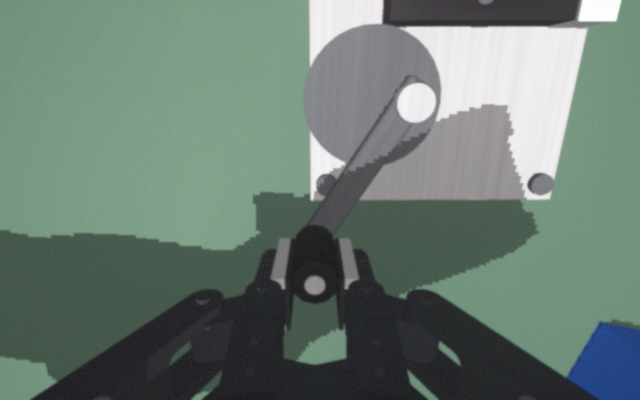

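The lever is at about 1.6 rad, with the cam disc's rim (v≈25) nearly at the base's end. I'll continue in small steps and watch the force.

Request:
step_arm(increments=[[[-1,2,-2,0,0,0,0],[-1,4,-4,0,0,0,0],[-1,6,-7,0,0,0,0],[-1,7,-9,0,0,0,0],[-1,7,-9,0,0,0,0]]])

```text
t: 16.38
eef_pos: [0.5063, -0.0016, 0.0485]
tool_rot: [0.003, 0.691, 0.723, 0.001]
contact_force: [0.8, -7.2, 5.8]
gripper_width: 0.22
grasp_force: 51.0
```

```bash
cat >> arc.py <<'E'
def tang(p=P):
    o=st();v=np.array(o["eef_pos"])[:2]-p;a=np.arctan2(v[1],v[0]);F=np.array(o["contact_force"])[:2]
    print("tangential resist",-F@[np.sin(a),-np.cos(a)],"radial",F@[np.cos(a),np.sin(a)])
E
python3 - <<'E'
from arc import *
tang();arc(P,20,5,.081)
E
```

```text
t 16.3833 tcp [ 0.5063 -0.0016  0.0485] yaw 2.57 F [ 0.8 -7.2  5.8] M [-1.35 -0.27  0.02] w 0.21995143834807296 g 51.045624017715454 q [ 0.3   0.52 -0.52  2.07  0.43  0.65 -0.47]
tangential resist 4.826758364409803 radial 5.340693408362168
r 0.08151449124120286 heading -125.79235964741063 theta 1.719888628531714
[4, -4] [8, -8] [12, -12] [17, -15] [21, -18]
```

Request:
step_arm(increments=[[[-1,1,-3,0,0,0,0],[-1,3,-5,0,0,0,0],[-1,4,-6,0,0,0,0],[-1,5,-7,0,0,0,0],[-1,5,-7,0,0,0,0]]])

```text
t: 16.8
eef_pos: [0.5036, 0.0004, 0.0487]
tool_rot: [0.006, 0.692, 0.722, 0.003]
contact_force: [15.2, -14.5, -7.9]
gripper_width: 0.217
grasp_force: 49.8
```

Run:
```python
from arc import *
tang();arc(P,20,5,.081)
```

```text
t 16.8 tcp [5.036e-01 4.000e-04 4.870e-02] yaw 2.4 F [ 15.2 -14.5  -7.9] M [-3.   -3.18 -0.06] w 0.21670004797913095 g 49.848849177360535 q [ 0.3   0.51 -0.52  2.08  0.43  0.64 -0.48]
tangential resist 20.902965190256044 radial 2.008555963079029
r 0.08152918597241089 heading -128.14985396140662 theta 1.761034666407989
[4, -4] [8, -8] [13, -11] [17, -15] [22, -18]
```

The cam nipped at 1.76 rad: resistance at the grip rose from 4.8 N to 21 N. I'll unload the hand, then let go.

Request:
step_arm(increments=[[[-1,-1.5,2,0,0,0,0],[-1,-3,4,0,0,0,0],[-1,-3,4,0,0,0,0]]])

```text
t: 17.05
eef_pos: [0.5043, -0.0001, 0.0485]
tool_rot: [0.004, 0.691, 0.722, 0.002]
contact_force: [4.0, -8.2, 4.8]
gripper_width: 0.213
grasp_force: 51.1
```

Request:
step_arm(increments=[[[-0.3,0,0,0,0,0,0],[-0.2,0,0,0,0,0,0],[-0.1,0,0,0,0,0,0],[0,0,0,0,0,0,0],[0,0,0,0,0,0,0]]])

```text
t: 17.47
eef_pos: [0.5016, 0.0029, 0.0472]
tool_rot: [0.001, 0.69, 0.724, 0.001]
contact_force: [-0.2, 0.8, 0.2]
gripper_width: 0.493
grasp_force: 0.0
```

Run:
```python
from arc import *
tang()
```

```text
t 17.4667 tcp [0.5016 0.0029 0.0472] yaw 2.71 F [-0.2  0.8  0.2] M [ 0.03 -0.01 -0.02] w 0.4933908316229593 g 0.0 q [ 0.3   0.52 -0.53  2.08  0.43  0.65 -0.47]
tangential resist -0.6230503003343358 radial -0.4847833577054993
```

Released cleanly. Next I'll rise clear and check.

Request:
step_arm(increments=[[[0,0,0,-20,0,0,0],[0,0,0,-50,0,0,0],[0.3,0,0,-90,0,0,0],[0.3,0,10,-130,0,0,0],[0.3,0,45,-150,0,0,0],[0.3,0,70,-150,0,0,0],[0.3,0,70,-150,0,0,0],[0.3,0,70,-150,0,0,0]]])

```text
t: 18.13
eef_pos: [0.5718, 0.0062, 0.1974]
tool_rot: [0.001, 0.69, 0.723, 0.001]
contact_force: [0.1, -0.1, -0.5]
gripper_width: 0.651
grasp_force: 0.0
```

Run:
```python
from arc import *
st();c=cam("wrist");save(c["image"],"w9.png");pickle.dump(c,open("w9.pkl","wb"))
h=cv2.cvtColor(c["image"],cv2.COLOR_RGB2HSV);m=cv2.inRange(h[:250],(12,110,100),(32,255,255))
for k in cv2.findContours(m,0,2)[0]:
    if cv2.contourArea(k)>60: print(cv2.boundingRect(k),ray(c,[np.array(cv2.minEnclosingCircle(k)[0])],.042).round(4)[0,:2])
```

```text
t 18.1333 tcp [0.5718 0.0062 0.1974] yaw 2.68 F [ 0.1 -0.1 -0.5] M [ 0.02  0.08 -0.02] w 0.6507457878854804 g 0.0 q [ 0.36  0.41 -0.62  1.81  0.28  1.   -0.32]
(348, 29, 21, 22) [0.6021 0.1184]
(295, 29, 21, 23) [0.5593 0.1162]
(324, 11, 16, 25) [0.5803 0.1296]
```

View pics/w9.png

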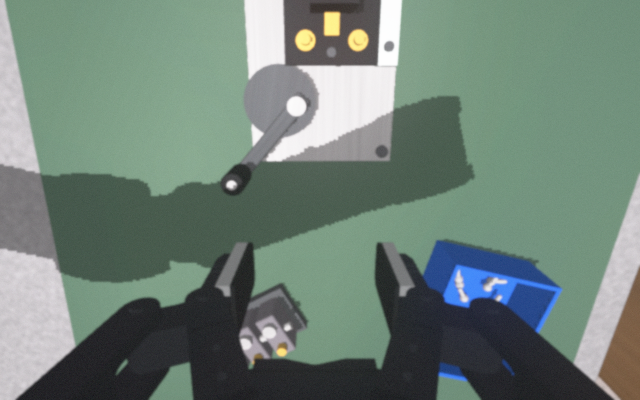

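The lever has stayed where I left it, with the knob at (235,182). The cam rim bears on the base's end at v≈66, the base is flush along the fence at u≈380, and the hand is clear. Handing in.

```bash
python3 -c "
from h import *
print(bot.hand_in())"
```

```text
the job is handed in; nothing more can be done
None
```

The job is handed in (no verdict came back): the base is flush on the fence and home on the stop (pushes under 20 N), the cam nipped at about 1.76 rad (21 N at the grip) and was released, at about 18 s; I viewed 11 pictures, one over the limit of 10.

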